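Seal the sample vials in the vacuum chamber

TASK

Put every sample vial on the bench into the well of the vacuum chamber and swing its cover shut. Tighten the four wing screws evenly in cross order, each one followed by the one diagonally opposite: a first round to about half way, then a second round, again in cross order, to the stop. Finally slide the spring clip along the ledge, from its outer end toward the cover, and press it sideways into the stud's groove until it snaps home; leave the timer, stopper and dish alone.

Things in the scene. Friction and masses are not known exactly. Their poses are not given: they have to be found in the camera images.
- chamber: square open-topped metal vacuum chamber, 170 x 170 mm, 66 mm high, fixed. Origin under its centre on the worktop; at yaw 0 x points away from the robot, y left. Its well is 114 x 114 mm, centred, floor 12 mm above the worktop. Hinge post at its rear right corner, axis at x = +70, y = -105 mm. On its left side (y = +84 to +150, x = -20 to +20 mm) a flat ledge, 76.5 mm high, with a short upright stud
- groove (a point): on the stud's axis (x = 0, y = +96 mm in the chamber's frame) at the ledge surface, which is the groove's lower side; axes as the chamber's. The stud's neck is 12 mm in diameter; its head (16 mm diameter, 5 mm thick) begins 9 mm above the ledge, leaving a 9 mm high groove
- cover (a joint): swing cover on the hinge post, turning about the vertical: 0 = closed over the chamber (a stop), grows anticlockwise from above as it swings open to the robot's right, up to 1.75 rad. Stiff hinge, about 0.6 N m, stays where left. Plate 176 x 176 mm, 9 mm thick, its top 75 mm above the worktop
- cover_knob (a point): middle of the round knob at the centre of the cover, 21 mm above the cover's top (96 mm above the worktop): black, 24 mm in diameter, 22 mm high on a thinner neck; 126 mm from the hinge axis. Axes turn with the cover
- wing_0 (a point): grip point of wing screw 0, at the rear left corner of the closed cover, on the screw's axis and 22 mm above the cover. x runs along the wings, z up. The wings form one flat upright plate 40 mm long, 7 mm thick, from 10 to 32 mm above the cover (below it a round boss of radius 8 mm): pinch it across its thickness from above. Diagonal pairs: 0 with 2, 1 with 3
- wing_1 (a point): grip point of wing screw 1, at the rear right corner of the closed cover, on the screw's axis and 22 mm above the cover. x runs along the wings, z up. The wings form one flat upright plate 40 mm long, 7 mm thick, from 10 to 32 mm above the cover (below it a round boss of radius 8 mm): pinch it across its thickness from above. Diagonal pairs: 0 with 2, 1 with 3
- wing_2 (a point): grip point of wing screw 2, at the front right corner of the closed cover, on the screw's axis and 22 mm above the cover. x runs along the wings, z up. The wings form one flat upright plate 40 mm long, 7 mm thick, from 10 to 32 mm above the cover (below it a round boss of radius 8 mm): pinch it across its thickness from above. Diagonal pairs: 0 with 2, 1 with 3
- wing_3 (a point): grip point of wing screw 3, at the front left corner of the closed cover, on the screw's axis and 22 mm above the cover. x runs along the wings, z up. The wings form one flat upright plate 40 mm long, 7 mm thick, from 10 to 32 mm above the cover (below it a round boss of radius 8 mm): pinch it across its thickness from above. Diagonal pairs: 0 with 2, 1 with 3
- screw_0 (a joint): turn of wing screw 0: 0 = loose, grows clockwise from above (tightening) to a stop at 2.6 rad = fully tight; friction about 0.12 N m, stays where left. At 0 the wings lie along the cover's x. Starts at 0 to 0.3 rad
- screw_1 (a joint): turn of wing screw 1: 0 = loose, grows clockwise from above (tightening) to a stop at 2.6 rad = fully tight; friction about 0.12 N m, stays where left. At 0 the wings lie along the cover's x. Starts at 0 to 0.3 rad
- screw_2 (a joint): turn of wing screw 2: 0 = loose, grows clockwise from above (tightening) to a stop at 2.6 rad = fully tight; friction about 0.12 N m, stays where left. At 0 the wings lie along the cover's x. Starts at 0 to 0.3 rad
- screw_3 (a joint): turn of wing screw 3: 0 = loose, grows clockwise from above (tightening) to a stop at 2.6 rad = fully tight; friction about 0.12 N m, stays where left. At 0 the wings lie along the cover's x. Starts at 0 to 0.3 rad
- clip: loose steel spring clip lying flat, 5 mm thick, 50 mm long, 26 mm wide. Origin: on its underside at the centre of its seat (where the stud's axis goes); +x is the direction of pressing, toward the open end between two springy prongs (tips 9.5 mm ahead, throat 8.4 mm wide). 5 to 10 N snaps it on to the stud's neck. Gripped by its fin, see clip_fin
- clip_fin (a point): middle of the black upright fin on the clip (28 mm behind the seat, 22 mm above the underside), axes as the clip: 24 mm long in x, 10 mm thick in y, from 5 to 35 mm above the underside; pinch it across its thickness from above
- sample_0: sample vial with screw cap, 22 mm in diameter, 43 mm tall, 30 g; origin at the centre of its base, z along its axis; one to three are present
- sample_1: sample vial with screw cap, 22 mm in diameter, 43 mm tall, 30 g; origin at the centre of its base, z along its axis; one to three are present
- sample_2: sample vial with screw cap, 22 mm in diameter, 43 mm tall, 30 g; origin at the centre of its base, z along its axis; one to three are present
- timer_box: bystander: small timer, 66 x 62 x 18 mm, origin under its centre; leave alone
- bung: bystander: rubber stopper, 35 mm in diameter, 27 mm tall, origin under its centre; leave alone
- dish: bystander: glass dish, 66 mm in diameter, 15 mm high, origin under its centre; leave alone
Things that resemble listed ones, but are neither listed nor needed, are in the scene too. Of the things shaped like the clip, the steel one is meant.

How it is judged (in metres and radians):
On the way, in this order (a step that is already met when the one before it is completed fails the run):
1. every vial present is inside the chamber (x of sample_0 in the frame of chamber between -0.062 and 0.062 m and y of sample_0 in the frame of chamber between -0.062 and 0.062 m and height (world z) of each of sample_0, sample_1, sample_2 below 0.055 m and x of sample_1 in the frame of chamber between -0.062 and 0.062 m and y of sample_1 in the frame of chamber between -0.062 and 0.062 m and x of sample_2 in the frame of chamber between -0.062 and 0.062 m and y of sample_2 in the frame of chamber between -0.062 and 0.062 m), for 0.2 s.
2. the cover is closed (value of joint cover below 0.05 rad), for 0.2 s.
3. all four screws are tightened about half way, in cross order (value of joint cover below 0.05 rad and value of joint each of screw_0, screw_1, screw_2, screw_3 above 0.9 rad), for 0.1 s.
4. all four screws are at the stop, in cross order (value of joint cover below 0.05 rad and value of joint each of screw_0, screw_1, screw_2, screw_3 above 2.4 rad), for 0.1 s.
5. the clip is seated in the stud's groove (horizontal distance between clip and groove below 0.004 m and z of clip in the frame of groove between -0.003 and 0.005 m and angle between clip's own z axis and vertical below 0.2 rad and angle between the x axis of clip and the y axis of chamber, either way round below 0.6 rad), for 0.2 s.
At the end, for the whole second after the job is handed in: Every vial present is in the chamber's well; the cover is closed (under 0.05 rad); all screws above 2.4 of 2.6 rad; the clip's seat is within 4 mm of the stud's axis, in the groove, level within 0.2 rad, its x axis along the ledge within 0.6 rad, and at rest (all of step 1 and all of step 4 and all of step 5 and linear speed of clip below 0.02 m/s); the robot touches nothing.
It fails at once if a screw is driven nearly home while another is still loose (uneven) ((value of joint screw_0 above 2 rad and value of joint screw_1 below 0.8 rad) or (value of joint screw_0 above 2 rad and value of joint screw_2 below 0.8 rad) or (value of joint screw_0 above 2 rad and value of joint screw_3 below 0.8 rad) or (value of joint screw_1 above 2 rad and value of joint screw_0 below 0.8 rad) or (value of joint screw_1 above 2 rad and value of joint screw_2 below 0.8 rad) or (value of joint screw_1 above 2 rad and value of joint screw_3 below 0.8 rad) or (value of joint screw_2 above 2 rad and value of joint screw_0 below 0.8 rad) or (value of joint screw_2 above 2 rad and value of joint screw_1 below 0.8 rad) or (value of joint screw_2 above 2 rad and value of joint screw_3 below 0.8 rad) or (value of joint screw_3 above 2 rad and value of joint screw_0 below 0.8 rad) or (value of joint screw_3 above 2 rad and value of joint screw_1 below 0.8 rad) or (value of joint screw_3 above 2 rad and value of joint screw_2 below 0.8 rad)).
It fails at once if in the first round two neighbouring screws are tightened while the other two are loose (not in cross order) ((value of joint each of screw_0, screw_1 above 0.6 rad and value of joint each of screw_2, screw_3 below 0.6 rad) or (value of joint each of screw_1, screw_2 above 0.6 rad and value of joint each of screw_3, screw_0 below 0.6 rad) or (value of joint each of screw_2, screw_3 above 0.6 rad and value of joint each of screw_0, screw_1 below 0.6 rad) or (value of joint each of screw_3, screw_0 above 0.6 rad and value of joint each of screw_1, screw_2 below 0.6 rad)).
It fails at once if in the second round two neighbouring screws are driven home before the other two (not in cross order) ((value of joint each of screw_0, screw_1 above 2.1 rad and value of joint each of screw_2, screw_3 below 2.1 rad) or (value of joint each of screw_1, screw_2 above 2.1 rad and value of joint each of screw_3, screw_0 below 2.1 rad) or (value of joint each of screw_2, screw_3 above 2.1 rad and value of joint each of screw_0, screw_1 below 2.1 rad) or (value of joint each of screw_3, screw_0 above 2.1 rad and value of joint each of screw_1, screw_2 below 2.1 rad)).
It fails at once if a screw is tightened while the cover is not closed (value of joint cover above 0.12 rad and value of joint any of screw_0, screw_1, screw_2, screw_3 above 0.8 rad).
It fails at once if a bystander is pushed about (distance of any of timer_box, bung, dish from where it was at the start of the episode above 0.03 m).
Of sample_0, sample_1, sample_2 only 1 to 3 are there at a start; the rules pass over those that are not, and their reading is None.
At some moment in a run one of clip, sample_0, sample_1, sample_2 may be knocked a few centimetres aside while the robot is not near it.
It also fails if it takes over 210 s, if anything falls off the work surface, if the arm or the gripper's body presses on something with over 40 N, if the wrist force passes 120 N, or if a joint passes its speed limit or range.

ROBOT

A 6-joint arm with a two-finger parallel gripper is mounted at the origin on a cart in front of the work surface, level with it; the furniture and walls round the work are solid. World frame = base frame: x ahead of the robot, y to its left, z up, the work surface at z = 0. Lengths are in m, angles in degrees, forces in N, time in s.
With the tool pointing down it reaches from about 0.3 to 0.775 m from the base axis. Payload 14.6 kg.
Tool frame: the origin (TCP) lies between the finger pads; the fingertips stand 22 mm ahead of it and the grasp point (between the pads) lies 3 mm ahead of it (env.nose_length is the distance from the TCP to the fingertips, in m); z points along the fingers, x is the direction in which the jaws open and shut, and the axes are right-handed (so a half turn about z gives the same grasp; the last joint's range is limited). The gripper opens to 94 mm and grips with 3 to 60 N. Pads are 16 mm wide; open, the fingers measure 119 mm over their backs; the gripper's body (75 mm by 177 mm) begins 78 mm behind the grasp point.
Start: joints at [-3.816, 17.183, 87.147, -0, 75.671, -3.816], TCP at [0.55, -0, 0.227] pointing down, gripper open.
Joint ranges: [-173.82, 173.82], [-45.26, 126.66], [13.44, 144.39], [-59.66, 239.66], [0, 175.72], [-146.38, 146.38]. Speed limits (degrees/s): [127.2, 127.2, 147.25, 180, 180, 180].

INTERFACE

Orientations are given as a 3x3 rotation matrix whose columns are the frame's x, y, z axes.
In Python, from plant import env, eoat, solver, sense, imaging, workorder gives the robot as it stands. Calls block until the motion is done:
- env.move_to(position, orientation): joint-space move of the TCP to a pose.
- env.line_to(position, feed=0.15, frame=None, force_limit=None): straight line of the TCP; frame=None keeps the orientation; feed is the mean speed in m/s. With force_limit (N) it stops when the force on the tool has changed by that much, and returns True; else False.
- env.move_j(angles): joint-space move.
- eoat.command_gripper(opening): finger opening in m; the grip force is fixed at half the most; returns when the fingers have stopped.
- env.dwell(seconds).
- solver.inverse_kinematics(position, orientation): joint angles nearest the present ones, or None.
- sense(): the state.
- imaging.read_camera(name): name is "scene" or "side" or "wrist"; returns a dict with "image" (384x512x3 uint8, red, green, blue), "range_z" (384x512 float32, m along the optical axis (not along the pixel's ray), 0 where there is no reading), "intrinsics" (3x3 intrinsics, pixels), "origin" and "rotation" of the camera in the world; the wrist camera has in their place "hand_eye" (4x4, takes a point from camera to tool coordinates, whose origin is the TCP and whose axes are the tool frame's). Camera axes: x right, y down, z forward; pixel columns grow to the right and rows downward; lengths in m; the calibration is good to about 2 mm. A picture is of the moment at which its call begins: read the wrist's pose just before it.
A pose or a line that the arm cannot do raises env.MotionError and nothing moves.
- workorder.sign_off(): hands the job in, once; it reports no verdict.
The state is a dict: "t": time; "joint_positions": joint angles; "joint_velocities": joint speeds; "tau": joint torques, N m; "eef_pos": TCP position; "ee_rot": TCP orientation; "contact_force": force on the tool from outside, world axes, zero at the start; "wrist_torque": the same for the moment, N m; "width": finger opening in m.
Only numpy, scipy, OpenCV 4.12 (cv2) and the standard library are available. Lean on these libraries where they do the work, as an engineer would, in place of code of your own. Each camera call takes 0.05 s, during which the arm holds its last target. There are 200 camera calls.

## Working session

There is one attempt and no reset: what is moved stays moved. The work goes in short steps, each a Python script; the robot and the scene stay as the last script left them, time stands still between calls to the robot, and variables do not carry over. Pictures are saved under pics/ and viewed, about 12 in all and at most 16, crops included, and the job is handed in when it is done.

```bash
mkdir -p pics; ls
cat > h.py <<'E'
import numpy as np, cv2
from plant import env, eoat, solver, sense, imaging, workorder
def cam(name, f=None):
    s=sense(); c=imaging.read_camera(name)
    if name=="wrist":
        T=np.eye(4); T[:3,:3]=s["ee_rot"]; T[:3,3]=s["eef_pos"]; T=T@np.array(c["hand_eye"])
        c["origin"]=T[:3,3]; c["rotation"]=T[:3,:3]
    c["origin"]=np.array(c["origin"]); c["rotation"]=np.array(c["rotation"])
    if f: cv2.imwrite("pics/"+f, c["image"][:,:,::-1])
    return c
def ray(c,u,v,z):
    d=c["rotation"]@np.linalg.inv(c["intrinsics"])@np.array([u,v,1.])
    o=c["origin"]; return o+d*(z-o[2])/d[2]
def cloud(c):
    h,w=c["range_z"].shape; v,u=np.mgrid[:h,:w]; Z=c["range_z"]
    p=np.stack([u*Z,v*Z,Z],-1)@np.linalg.inv(c["intrinsics"]).T
    return p@c["rotation"].T+c["origin"]
def pix(c,P):
    q=c["intrinsics"]@(c["rotation"].T@(np.array(P)-c["origin"])); return q[:2]/q[2]
def R(a):  # tool down, jaw axis at angle a (deg) in the world
    a=np.radians(a); x=np.array([np.cos(a),np.sin(a),0]); z=np.array([0,0,-1.]); return np.stack([x,np.cross(z,x),z],1)
E
python3 - <<'E'
from h import *
import pickle
s=sense(); print(s)
C={}
for n in("scene","side","wrist"):
    c=cam(n,n+"0.png"); C[n]=c; print(n,c["origin"].round(3),c["rotation"].round(2).tolist(),c["intrinsics"][0][0])
pickle.dump(C,open("c0.pkl","wb"))
cv2.imwrite("pics/scene0b.png",cv2.resize(C["scene"]["image"][:,:,::-1],(800,600)))
cv2.imwrite("pics/side0b.png",cv2.resize(C["side"]["image"][:,:,::-1],(800,600)))
E
```

```text
pics
{'t': 0.0, 'joint_positions': array([-3.81457247e+00,  1.72175418e+01,  8.71796243e+01, -3.73900681e-04,
        7.56709237e+01, -3.81592362e+00]), 'joint_velocities': array([-0.0322491 , -0.10208773,  0.01203437, -0.00747963, -0.02217726,
        0.03291906]), 'tau': array([-1.53750298e-03, -5.31805658e+01, -3.52735734e+01,  7.07558286e-02,
        2.43994006e-02, -4.79655944e-05]), 'eef_pos': array([5.49764501e-01, 2.39259701e-05, 2.26872992e-01]), 'ee_rot': array([[ 9.99999296e-01,  2.51577021e-05, -1.18618007e-03],
       [ 2.52440170e-05, -9.99999997e-01,  7.27521987e-05],
       [-1.18617824e-03, -7.27820914e-05, -9.99999294e-01]]), 'contact_force': array([-0.8431665 ,  0.6144183 ,  0.19068875]), 'wrist_torque': array([-0.01274412,  0.00959436,  0.02710489]), 'width': 0.09414827636708305}
scene [-0.087  0.839  0.651] [[-0.78, -0.3, 0.54], [-0.62, 0.37, -0.69], [0.01, -0.88, -0.48]] 351.74194044278255
side [ 0.04  -1.156  0.614] [[0.91, -0.18, 0.37], [-0.41, -0.34, 0.85], [-0.03, -0.93, -0.38]] 435.1083923207237
wrist [0.551 0.082 0.384] [[1.0, 0.0, -0.0], [0.0, -0.96, -0.28], [-0.0, 0.28, -0.96]] 270.3198354553216
```

View pics/scene0b.png

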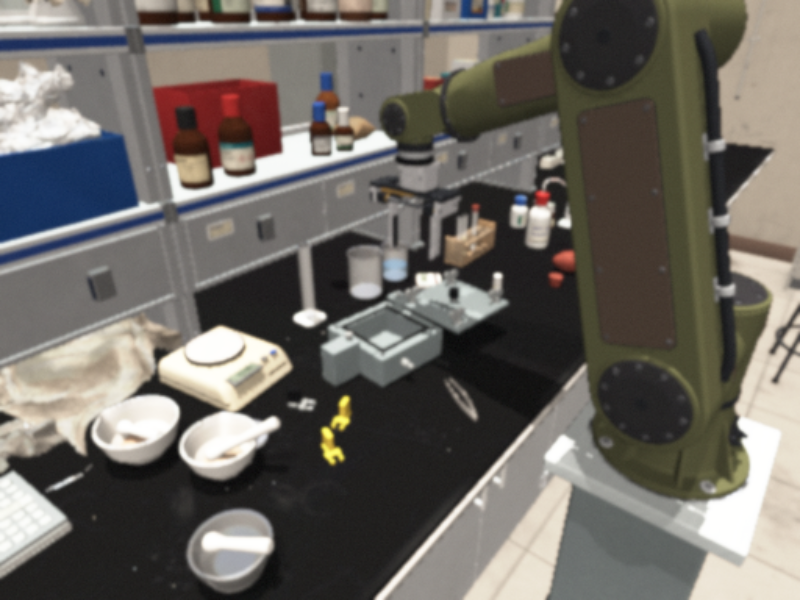

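View pics/side0b.png

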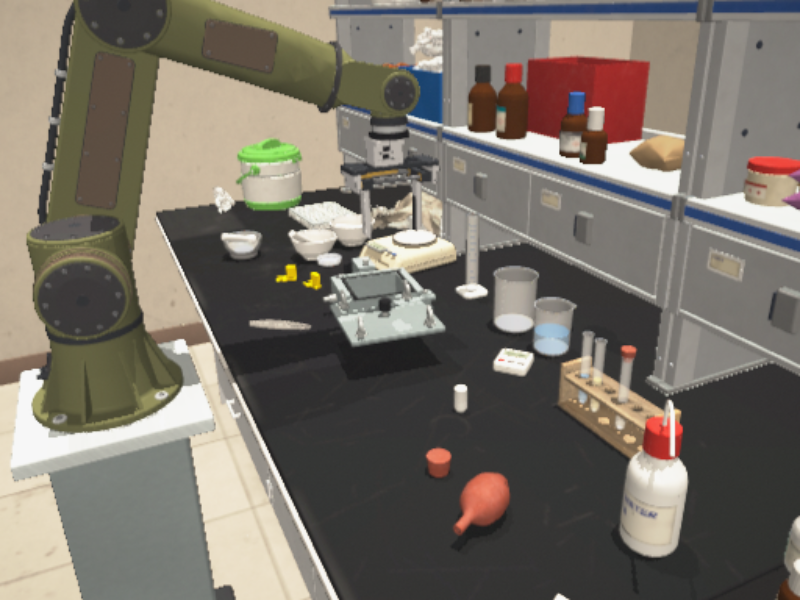

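The scene view shows the chamber at (385,340), with its ledge at (345,355). Two yellow clip decoys are at (343,412) and (330,445), and a grey-white steel clip candidate is at (302,403). In the side view, the white vial candidate is at (460,398), the bung at (438,462), the timer at (513,362) and the dish probably at (328,260). Next I'll get rough positions from depth and then survey with the wrist camera.

Run:
```python
from h import *
import pickle
C=pickle.load(open("c0.pkl","rb"))
for n,L in (("scene",[("yel1",343,418),("yel2",330,452),("steel",302,404),("ledge",340,345),("chamb",385,330),("white",497,282),("knob",454,294)]),("side",[("vial",460,390),("bung",438,462),("timer",513,362),("dish",328,260),("knob",385,304),("yel",290,275),("yel",313,282),("whitebehind",222,200)])):
    p=cloud(C[n])
    for k,u,v in L: print(n,k,p[int(v*.64),int(u*.64)].round(3))
    m=(p[...,2]<0.12)&(p[...,2]>0.06)&(p[...,0]>0.3)&(p[...,0]<.8)&(abs(p[...,1])<.4)
    q=p[m]; print(n,q.min(0),q.max(0))
# overview by wrist camera
for i,(x,y) in enumerate([(0.5,0.18),(0.5,-0.22)]):
    env.move_to([x,y,0.33],R(0)); c=cam("wrist"); C["w%d"%i]=c
    cv2.imwrite("pics/w%d.png"%i,cv2.resize(c["image"][:,:,::-1],(800,600)))
pickle.dump(C,open("c0.pkl","wb"))
```

```text
scene yel1 [0.47  0.302 0.006]
scene yel2 [0.425 0.379 0.007]
scene steel [0.555 0.322 0.007]
scene ledge [0.563 0.21  0.078]
scene chamb [0.601 0.03  0.011]
scene white [ 0.513 -0.317  0.028]
scene knob [ 0.491 -0.075  0.096]
scene [ 0.39602934 -0.39622908  0.06000027] [0.79979678 0.39994509 0.1193474 ]
side vial [ 0.513 -0.333  0.043]
side bung [ 0.405 -0.463  0.027]
side timer [ 0.667 -0.255  0.017]
side dish [0.547 0.413 0.017]
side knob [ 0.49  -0.092  0.104]
side yel [0.434 0.37  0.009]
side yel [0.471 0.297 0.012]
side whitebehind [0.417 1.096 0.029]
side [ 0.39833515 -0.3996762   0.06000327] [0.79974473 0.39843996 0.11933536]
```

View pics/w0.png

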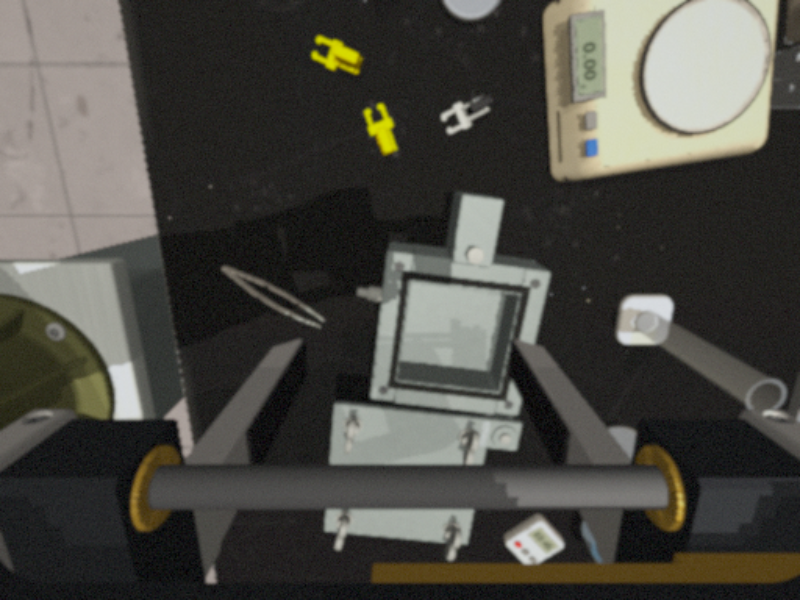

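View pics/w1.png

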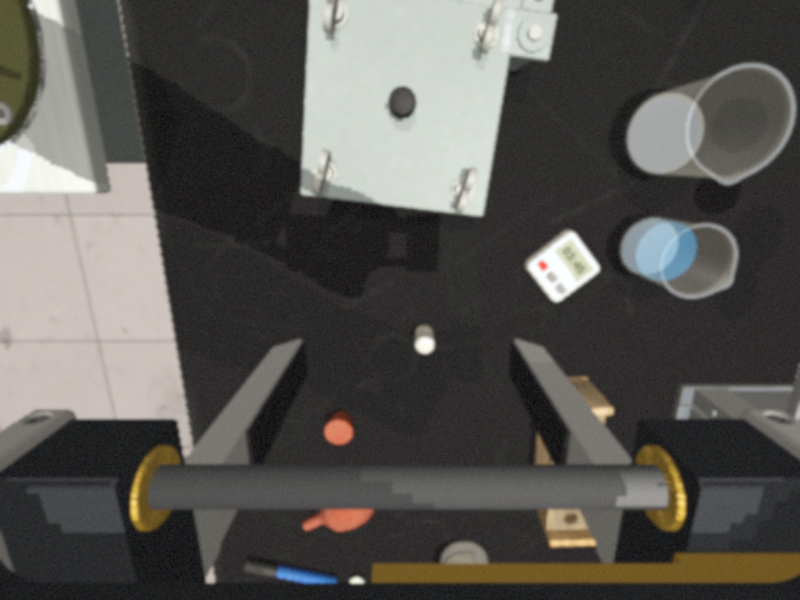

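One vial candidate shows up, at w1 (425,335). The steel clip is at w0 (467,115); its prongs point left and down, and its black fin is at (485,102). The yellow clips at (335,55) and (380,130) are decoys. Grey discs at w0 (470,5) (the dish) and w1 (465,555) aren't vial-sized. The chamber is at w0 (460,335) with the stud at (476,254), and the knob is at w1 (402,102). Next come closer looks at the chamber with the clip, and at the vial.

Run:
```python
from h import *
import pickle
C=pickle.load(open("c0.pkl","rb"))
# check for hidden things of vial height (clusters between 15 and 60 mm) from all views
pts=[]
for n in("side","w0","w1","scene"):
    p=cloud(C[n])[C[n]["range_z"]>0]
    pts.append(p[(p[:,2]>.02)&(p[:,2]<.058)&(p[:,0]>.25)&(p[:,0]<.85)&(abs(p[:,1])<.6)])
q=np.vstack(pts); g=np.zeros((120,240),np.uint8); g[((q[:,0]-.25)/.005).astype(int),((q[:,1]+.6)/.005).astype(int)]=255
n,l,st,ce=cv2.connectedComponentsWithStats(g)
for i in range(1,n):
    if st[i,4]>6: print((ce[i][1]*.005+.25).round(3),(ce[i][0]*.005-.6).round(3),st[i,2:5])
env.move_to([0.58,0.20,0.22],R(0)); a=cam("wrist","a.png"); 
env.move_to([0.513,-0.30,0.2],R(0)); b=cam("wrist","b.png")
pickle.dump((a,b),open("c1.pkl","wb"))
A=cv2.resize(a["image"][:260],(800,406)); B=cv2.resize(b["image"][100:260,180:340],(194,194))
A[:194,:194]=B
cv2.imwrite("pics/ab.png",A[:,:,::-1])
```

```text
0.371 0.573 [ 11  21 139]
0.414 -0.565 [ 16  22 191]
0.41 -0.453 [ 9  8 54]
0.437 0.365 [ 6  6 23]
0.493 0.145 [ 46  30 140]
0.473 0.288 [ 6  5 21]
0.569 0.091 [ 28  27 150]
0.541 0.496 [ 26  24 330]
0.515 -0.328 [ 6  5 24]
0.568 0.322 [ 6  6 22]
0.614 0.164 [ 3 13 18]
0.604 -0.025 [ 7  7 23]
0.674 0.548 [ 21  26 276]
0.735 0.344 [  40   43 1184]
0.683 -0.469 [ 40  13 106]
0.696 -0.449 [ 7  5 16]
0.689 -0.416 [3 3 7]
0.694 -0.495 [ 6  3 11]
0.767 -0.102 [ 19  19 108]
0.776 -0.223 [ 15  16 134]
0.783 0.571 [ 16  16 113]
0.776 0.085 [ 7  6 30]
```

View pics/ab.png

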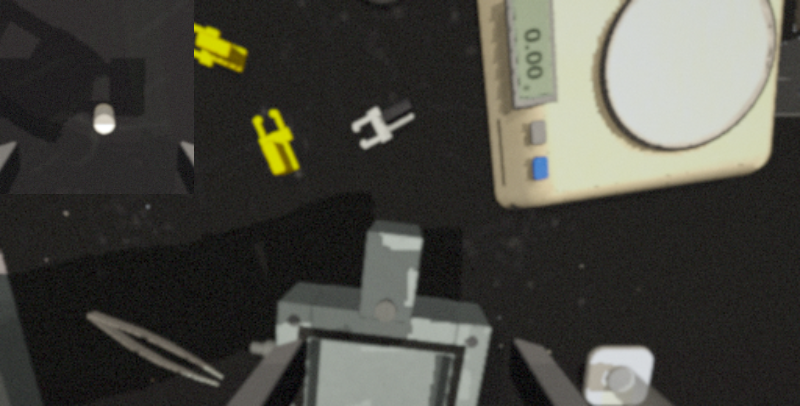

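The crop confirms one white-capped vial. The steel clip is at (383,125) in the picture, with prongs to the lower left and its dark fin to the upper right, and the stud is at (385,312). Next I'll measure these and pick up the vial.

Run:
```python
from h import *
import pickle
C=pickle.load(open("c0.pkl","rb")); a,b=pickle.load(open("c1.pkl","rb"))
w=C["w0"]
H=np.array([ray(w,u*.64,v*.64,.066)[:2] for u,v in((535,283),(508,403),(383,390),(400,267))]) # RL,RR,FR,FL
print("holes",H.round(4), "ctr",H.mean(0)); 
for i in range(4): print(np.linalg.norm(H[i]-H[i-1]).round(4),end=" ")
d=(H[0]-H[3])+(H[1]-H[2]); e=(H[0]-H[1])+(H[3]-H[2]); print("yaw",np.degrees(np.arctan2(d[1],d[0])),np.degrees(np.arctan2(-e[0],e[1])))
S=ray(w,476*.64,254*.64,.0905); S2=ray(a,385*.64,312*.64,.0905); print("stud",S,S2,np.linalg.norm(S[:2]-H.mean(0)))
# rim from heights
for n,c in(("w0",w),("a",a)):
    p=cloud(c); m=(abs(p[...,2]-.066)<.004)&(p[...,1]>-.03)&(p[...,1]<.22)&(abs(p[...,0]-.58)<.13); print(n,cv2.minAreaRect(p[m][:,:2].astype(np.float32)))
    m=(abs(p[...,2]-.0765)<.004)&(p[...,1]>.1)&(p[...,1]<.26)&(abs(p[...,0]-.58)<.13); print("ledge",p[m][:,2].mean(),cv2.minAreaRect(p[m][:,:2].astype(np.float32)))
K=ray(C["w1"],402*.64,96*.64,.107); print("knob",K)
p=cloud(b); g=b["image"].min(2)>110; m=g&(p[...,2]>.03)&(np.hypot(p[...,0]-.513,p[...,1]+.325)<.04)
v,u=np.nonzero(m); print("vial",m.sum(),p[m].mean(0),p[m][:,2].max(),ray(b,u.mean(),v.mean(),.043))
u0,v0,ww,hh=cv2.boundingRect(np.stack([u,v],1).astype(np.int32)); print(u0,v0,ww,hh)
```

```text
holes [[0.6319 0.1515]
 [0.6135 0.0127]
 [0.4738 0.0289]
 [0.4933 0.1683]] ctr [0.55310758 0.09034971]
0.1396 0.1401 0.1407 0.1408 yaw -6.766480103841728 -7.75937864761871
stud [0.5658725  0.18636404 0.0905    ] [0.56523318 0.18497546 0.0905    ] 0.09685915205344557
w0 ((0.5513727068901062, 0.10910603404045105), (0.21613185107707977, 0.1765931248664856), 83.03350830078125)
ledge 0.07601522604097609 ((0.5676853656768799, 0.20590510964393616), (0.06582966446876526, 0.040446437895298004), 82.69015502929688)
a ((0.553829550743103, 0.08799421042203903), (0.1744006872177124, 0.171584814786911), 82.62911224365234)
ledge 0.07595745674826465 ((0.5675289630889893, 0.20592734217643738), (0.06592345237731934, 0.039996642619371414), 82.5911865234375)
knob [ 0.49657969 -0.07733997  0.107     ]
vial 247 [ 0.52012851 -0.32410122  0.04071308] 0.044307158185135365 [ 0.52008287 -0.32333068  0.043     ]
257 192 17 18
```

The measurements agree: chamber centre (0.553,0.0895), yaw −7.3°, stud 97 mm from the centre, hinge-to-knob 125 mm, cover open about 89°. Next I'll pick up the vial and put it in the well.

```bash
cat >> h.py <<'E'
YAW=-7.3; CH=np.array([.5531,.0895])
def cw(x,y,z=0.):
    a=np.radians(YAW); return np.array([CH[0]+x*np.cos(a)-y*np.sin(a), CH[1]+x*np.sin(a)+y*np.cos(a), z])
E
python3 - <<'E'
from h import *
V=np.array([.520,-.3235])
eoat.command_gripper(.06)
env.move_to([*V,.12],R(0)); env.line_to([*V,.036],.1,force_limit=8)
eoat.command_gripper(0); print(sense()["width"])
env.line_to([*V,.2],.2); print(sense()["width"])
P=cw(0,0); env.move_to([P[0],P[1],.2],R(YAW))
print(env.line_to([P[0],P[1],.0485],.1,force_limit=8), sense()["eef_pos"], sense()["width"])
eoat.command_gripper(.05)
env.line_to([P[0],P[1],.22],.2)
env.move_to([.55,.13,.26],R(0)); c=cam("wrist"); I=c["image"][:,:,::-1]
cv2.imwrite("pics/w2.png",cv2.resize(I[:300,60:460],(800,600)))
E
```

```text
0.021254171510530273
0.021308943879052227
False [0.55337912 0.08954646 0.0490325 ] 0.021292206429857317
```

View pics/w2.png

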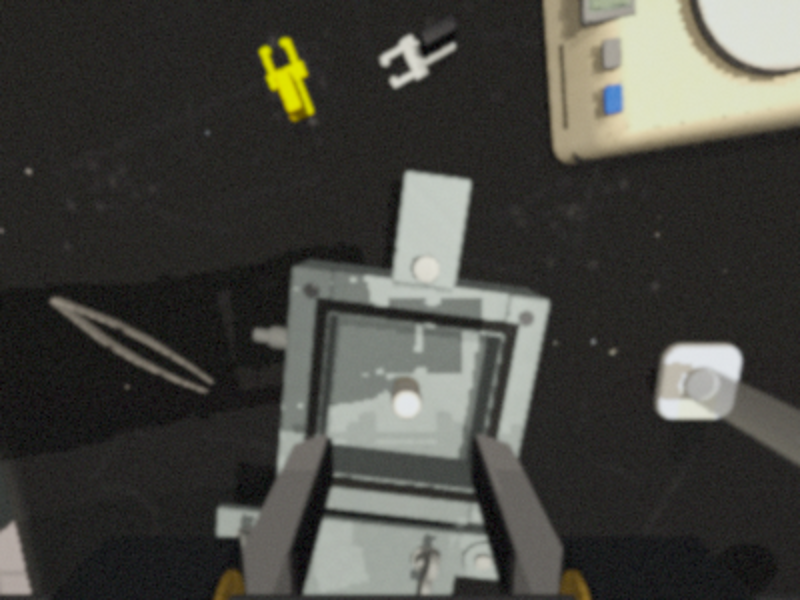

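The vial stands at the centre of the well, at (405,400). Next I'll swing the cover shut, caging the knob between the fingers.

Run:
```python
from h import *
Hx=cw(.07,-.105)[:2]; r=.126; f0=205.5; f1=np.degrees(np.arctan2(*(CH-Hx)[::-1])); print(Hx,f1)
def pt(f,z): a=np.radians(f); return [Hx[0]+r*np.cos(a),Hx[1]+r*np.sin(a),z]
eoat.command_gripper(.05)
env.move_to(pt(f0,.22),R(f0-90)); 
if env.line_to(pt(f0,.105),.1,force_limit=8): print("contact",sense()["eef_pos"]); raise SystemExit
eoat.command_gripper(.027); print(sense()["width"])
for f in np.linspace(f0,f1-4,13)[1:]:
    last=f<f1+6
    hit=env.line_to(pt(f,.105),.06,R(f-90),force_limit=25)
    F=sense(); print(round(f,1),hit,F["contact_force"].round(1),F["eef_pos"].round(4))
    if hit: break
eoat.command_gripper(.05); p=sense()["eef_pos"]; env.line_to([p[0],p[1],.2],.2)
env.move_to([.55,.13,.28],R(0)); c=cam("wrist"); I=c["image"][:,:,::-1]
import pickle; pickle.dump(c,open("c3.pkl","wb"))
cv2.imwrite("pics/w3.png",cv2.resize(I[60:300,100:420],(800,600),interpolation=cv2.INTER_CUBIC))
```

```text
[ 0.60919083 -0.02354344] 116.3900675259798
0.026892562788758918
197.7 False [-0.6  0.1  0.4] [ 0.4892 -0.0618  0.105 ]
190.0 False [-0.6 -0.2  0.2] [ 0.4851 -0.0454  0.1049]
182.2 False [-0.3 -1.2  0.3] [ 0.4833 -0.0286  0.105 ]
174.5 False [-1.5 -0.1  0.3] [ 0.4838 -0.0115  0.105 ]
166.7 False [-0.2  0.9  0.2] [0.4866 0.0053 0.105 ]
158.9 False [0.2 0.1 0. ] [0.4916 0.0216 0.105 ]
151.2 False [ 0.4 -0.  -0.5] [0.4987 0.037  0.105 ]
143.4 False [ 0.5 -0.4  0.1] [0.5079 0.0514 0.105 ]
135.7 False [-0.3  0.9  0.2] [0.5189 0.0643 0.105 ]
127.9 False [ 0.5 -0.8 -0. ] [0.5316 0.0757 0.105 ]
120.1 False [ 0.4 -0.   1.2] [0.5457 0.0853 0.105 ]
112.4 True [-7.8 -3.5  6.6] [0.5544 0.0897 0.1043]
```

View pics/w3.png

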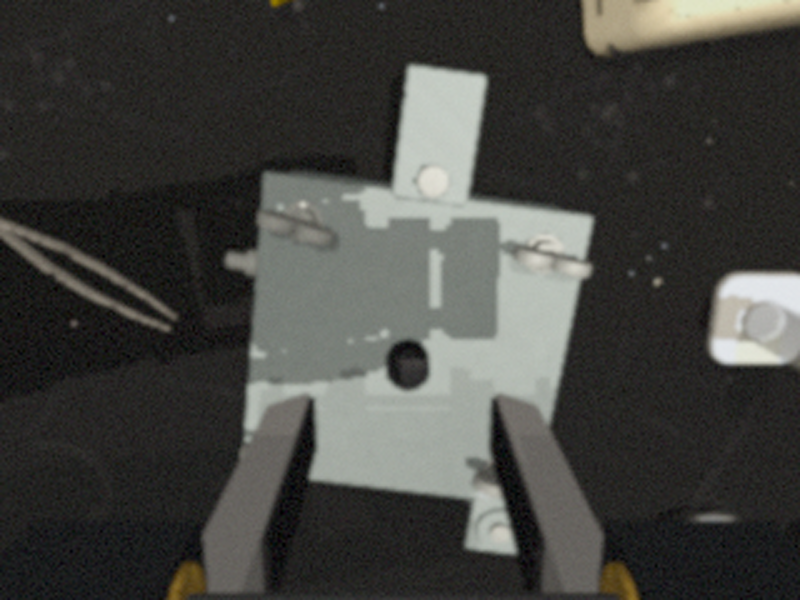

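The cover is shut. The knob stopped within about 1 mm of the chamber centre, and the cover's edge is parallel to the chamber at about −7.4°. Next I'll measure all four wings from depth, then tighten round one in the order 0, 2, 1, 3.

```bash
cat >> h.py <<'E'
SC=[(.07,.07),(.07,-.07),(-.07,-.07),(-.07,.07)]
def wings(lo,prefer=None):
    """wing screw angles (rad) from depth; each taken in the window lo..lo+pi"""
    out={}
    for ty in(.13,.0):
        env.move_to([.55,ty,.27],R(0)); p=cloud(cam("wrist"))
        for i,(x,y) in enumerate(SC):
            s=cw(x,y); d=p-s; m=(p[...,2]>.092)&(p[...,2]<.115)&(np.hypot(d[...,0],d[...,1])<.026)
            if m.sum()<25: continue
            q=p[m][:,:2].astype(np.float32); vx,vy=cv2.fitLine(q,cv2.DIST_L2,0,.01,.01).ravel()[:2]
            th=np.radians(YAW)-np.arctan2(vy,vx); th=(th-lo)%np.pi+lo
            L=np.ptp((q-s[:2])@[vx,vy])
            if i not in out or m.sum()>out[i][1]: out[i]=(round(float(th),3),int(m.sum()),round(float(L),3),(q.mean(0)-s[:2]).round(4).tolist())
    return out
def turn(i,th0,th1):
    s=cw(*SC[i]); eoat.command_gripper(.045)
    a=YAW-np.degrees(th0)+90
    env.move_to([s[0],s[1],.17],R(a))
    if env.line_to([s[0],s[1],.104],.08,force_limit=8): print("contact!",i,sense()["eef_pos"]); return
    eoat.command_gripper(0); w=sense()["width"]
    j=np.array(sense()["joint_positions"]); j[5]+=np.degrees(th1-th0)
    env.move_j(j); F=sense(); print(i,"w",round(w,4),"F",F["contact_force"].round(1),"T",F["wrist_torque"].round(2),F["eef_pos"].round(4))
    eoat.command_gripper(.045); env.line_to([s[0],s[1],.17],.15)
E
python3 - <<'E'
from h import *
w=wings(-.7); print(w)
if all(i in w and w[i][2]>.025 for i in range(4)):
    for i in(0,2): turn(i,w[i][0],1.35)
    print(wings(-.3),sense()["t"])
E
```

```text
{0: (0.102, 339, 0.039, [-0.0072, -0.0049]), 1: (0.141, 209, 0.038, [-0.0056, 0.0068]), 3: (0.17, 341, 0.039, [0.0048, -0.0064]), 2: (0.204, 241, 0.039, [0.0062, 0.0055])}
0 w 0.0136 F [-37.8 -29.6  23. ] T [-5.65  7.7   0.31] [0.6266 0.1417 0.1037]
2 w 0.014 F [ 9.4  1.7 -6.7] T [ 0.38 -1.81  0.09] [0.4758 0.0294 0.1044]
{0: (1.251, 337, 0.04, [-0.0165, -0.0038]), 1: (0.08, 200, 0.036, [-0.0068, 0.0066]), 3: (0.114, 327, 0.039, [-0.0051, -0.0129]), 2: (1.267, 256, 0.04, [0.003, -0.0013])} 39.1083
```

The wing centroids put the screws at ±64 mm, not the ±70 mm I took from the rim holes. My off-axis grip dragged the cover open by about 0.055 rad: wing 3 shifted by (−10,−6) mm although it wasn't turned. Screws 0 and 2 are at about 1.3 rad. I'll correct the positions, grip higher so the fingertips clear the boss, push the cover closed again and carry on.

```bash
sed -i 's/^SC=.*/SC=[(.064,.064),(.064,-.064),(-.064,-.064),(-.064,.064)]/; s/\.104\],\.08/.110],.08/' h.py
cat >> h.py <<'E'
def close_cover(openrad):
    Hx=cw(.07,-.105)[:2]; f1=np.degrees(np.arctan2(*(CH-Hx)[::-1])); f0=f1+np.degrees(openrad)
    pt=lambda f,z:[Hx[0]+.126*np.cos(np.radians(f)),Hx[1]+.126*np.sin(np.radians(f)),z]
    eoat.command_gripper(.05); env.move_to(pt(f0,.17),R(f0-90))
    if env.line_to(pt(f0,.105),.08,force_limit=8): print("contact"); return
    eoat.command_gripper(.027)
    print("close",env.line_to(pt(f1-4,.105),.04,R(f1-94),force_limit=25),sense()["eef_pos"].round(4))
    eoat.command_gripper(.05); p=sense()["eef_pos"]; env.line_to([p[0],p[1],.17],.15)
E
python3 - <<'E'
from h import *
close_cover(.055)
w=wings(-.3); print(w)
E
```

```text
close True [0.5542 0.0896 0.1043]
{0: (1.307, 352, 0.04, [-0.0004, 0.0003]), 1: (0.142, 218, 0.038, [-0.0012, 0.0003]), 3: (0.164, 341, 0.039, [-0.0003, 0.0002]), 2: (1.325, 253, 0.04, [-0.0008, 0.0007])}
```

The cover is closed again and all the wing centres fit within about 1 mm. Next are screws 1 and 3.

Run:
```python
from h import *
turn(1,.142,1.37); turn(3,.164,1.37)
print(wings(-.1),sense()["t"])
```

```text
1 w 0.0066 F [-3.  -4.1  2.6] T [-0.78  0.64 -0.05] [0.6083 0.0174 0.1101]
3 w 0.0065 F [-10.2  -7.8   7.9] T [-1.67  1.94 -0.01] [0.4963 0.1608 0.11  ]
{0: (1.312, 346, 0.039, [-0.0005, 0.0004]), 3: (1.375, 323, 0.039, [-0.0005, 0.0003]), 1: (1.382, 224, 0.039, [-0.0007, 0.0004]), 2: (1.32, 252, 0.04, [-0.0008, 0.0009])} 56.0917
```

Round one is complete, with all four screws at 1.31–1.38 rad and the cover not moved. Round two follows.

Run:
```python
from h import *
turn(0,1.312,2.62); turn(2,1.32,2.62)
print(wings(.9),sense()["t"])
```

```text
0 w 0.0065 F [-9.2  4.2  5.5] T [0.9  1.83 0.3 ] [0.6236 0.1457 0.11  ]
2 w 0.0066 F [-6.9  0.2  4.3] T [0.19 1.07 0.26] [0.4792 0.034  0.1099]
{0: (2.61, 291, 0.04, [-0.0007, 0.0001]), 3: (1.379, 321, 0.039, [-0.0005, 0.0002]), 1: (1.378, 216, 0.038, [-0.0007, 0.0013]), 2: (2.603, 201, 0.039, [0.0, 0.0006])} 68.4083
```

Run:
```python
from h import *
turn(1,1.378,2.62); turn(3,1.379,2.62)
print(wings(.9),sense()["t"])
import pickle
env.move_to([.56,.34,.15],R(0)); c=cam("wrist"); pickle.dump(c,open("c4.pkl","wb"))
u,v=pix(c,[.56,.322,.005]); print(u,v)
I=c["image"][:,:,::-1]; u0,v0=int(u)-70,max(int(v)-55,0); print("crop",u0,v0)
cv2.imwrite("pics/clip.png",cv2.resize(I[v0:v0+105,u0:u0+140],(700,525),interpolation=cv2.INTER_CUBIC))
```

```text
1 w 0.0068 F [ 2.4 -2.5 -0.4] T [-0.58 -0.33  0.21] [0.6085 0.0177 0.11  ]
3 w 0.0071 F [-15.1   8.7   9.9] T [1.67 3.08 0.2 ] [0.4945 0.1621 0.11  ]
{0: (2.608, 288, 0.039, [-0.0007, 0.0001]), 1: (2.596, 249, 0.04, [-0.0006, 0.0001]), 3: (2.599, 374, 0.04, [-0.0003, 0.0006]), 2: (2.611, 199, 0.039, [0.0002, 0.0007])} 80.175
259.4025675241687 197.86912210107633
crop 189 142
```

View pics/clip.png

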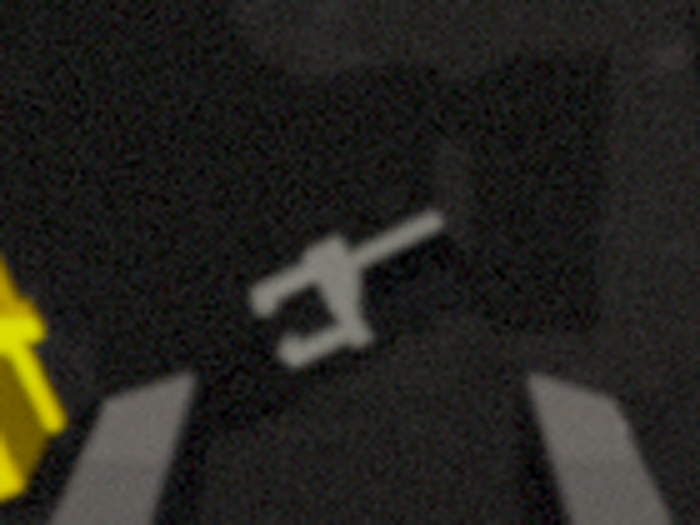

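All four screws are at 2.60–2.61 rad. In the crop, the steel clip's prong tips are at (262,305) and (292,362) and point lower left; the black fin hides the far side of the body. I'll find the fin from depth and check it against the steel outline.

Run:
```python
from h import *
import pickle
c=pickle.load(open("c4.pkl","rb")); p=cloud(c)
near=np.hypot(p[...,0]-.565,p[...,1]-.322)<.05
for lo,hi in((.028,.04),(.010,.028)):
    m=near&(p[...,2]>lo)&(p[...,2]<hi); q=p[m]; print(m.sum(), q.mean(0).round(4) if m.sum() else "", cv2.minAreaRect(q[:,:2].astype(np.float32)) if m.sum() else "")
f=lambda u,v:ray(c,189+u/5,142+v/5,.005)[:2]
tips=(f(262,305)+f(292,362))/2; sh=(f(325,240)+f(362,345))/2
print("tips",tips,"shoulder",sh,np.linalg.norm(f(325,240)-f(362,345)),"bar",f(442,215),f(350,262))
b=f(350,262)-f(442,215); print("angle bar",np.degrees(np.arctan2(b[1],b[0])), "tips-sh",np.degrees(np.arctan2(*(tips-sh)[::-1])))
g=(c["image"].min(2)>75)&near&(p[...,2]<.012); r=cv2.minAreaRect(np.array([ray(c,u,v,.005)[:2] for v,u in zip(*np.nonzero(g))],np.float32)); print("steel",g.sum(),r)
```

```text
220 [0.5726 0.3274 0.0338] ((0.5726818442344666, 0.3266292214393616), (0.023767322301864624, 0.010310819372534752), 27.993532180786133)
108 [0.5718 0.3309 0.0193] ((0.5720438361167908, 0.33067044615745544), (0.024394990876317024, 0.007449277676641941), 10.368236541748047)
tips [0.54212101 0.30840141] shoulder [0.55803311 0.3185829 ] 0.02756307677372739 bar [0.58092683 0.33769249] [0.55953686 0.326281  ]
angle bar -151.92019579121887 tips-sh -147.38650947985724
steel 327 ((0.5604620575904846, 0.3201645314693451), (0.047219399362802505, 0.026196125894784927), 19.49653434753418)
```

The fin from depth is at (0.5727,0.3267), 24 × 10 mm, at 28°. The clip's x axis therefore points at 208°, and the predicted prong tips (0.5395,0.3091) match the image (0.542,0.308). Next I'll take the clip and touch down on the outer end of the ledge.

Run:
```python
from h import *
import pickle
F=[.5727,.3267]
eoat.command_gripper(.04)
env.move_to([*F,.12],R(-62)); print("hit",env.line_to([*F,.033],.08,force_limit=6))
eoat.command_gripper(0); print(sense()["width"],sense()["eef_pos"])
env.line_to([*F,.18],.15)
y0=.133+.028; P=cw(0,y0)
env.move_to([P[0],P[1],.16],R(YAW)); c=cam("wrist"); pickle.dump(c,open("c5.pkl","wb"))
print("pix stud",pix(c,cw(0,.096,.09)),"seat expected",pix(c,cw(0,.133,.16-.033)))
I=c["image"][:,:,::-1]; cv2.imwrite("pics/held.png",cv2.resize(I[90:320,130:380],(652,600),interpolation=cv2.INTER_CUBIC))
```

```text
hit False
0.009663213876749439 [0.572739   0.32671963 0.03307523]
pix stud [260.07432805 270.37767136] seat expected [259.8990947  256.07461773]
```

View pics/held.png

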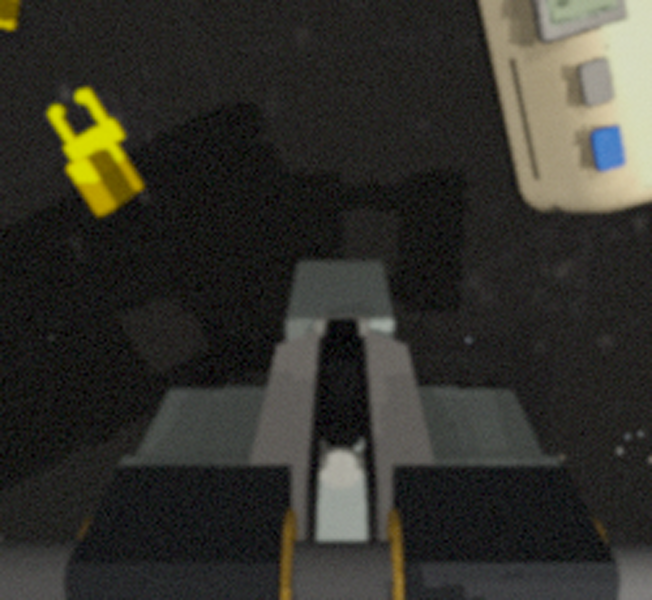

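The clip is held by its fin (width 9.7 mm) and the stud, at (340,465), lines up between the fingers. Next I'll touch the ledge, lift slightly, and slide and press toward the cover.

Run:
```python
from h import *
import pickle
y0=.133+.028; P=cw(0,y0)
f0=sense()["contact_force"]
env.line_to([P[0],P[1],.120],.08)
hit=env.line_to([P[0],P[1],.104],.015,force_limit=4); z=sense()["eef_pos"][2]; print("touch",hit,z,"expected",.0765+.033)
zz=np.clip(z+.0015,.108,.114); env.line_to([P[0],P[1],zz],.05)
Q=cw(0,.096+.028+.012); print("slide",env.line_to([Q[0],Q[1],zz],.04,force_limit=12))
for k in range(1,16):
    y=.136-.001*k; Q=cw(0,y); h=env.line_to([Q[0],Q[1],zz],.02,force_limit=22)
    s=sense(); e=s["eef_pos"]; d=e[:2]-cw(0,0)[:2]; a=np.radians(YAW)
    print(round(y-.124,4),h,"y",round(float(-d[0]*np.sin(a)+d[1]*np.cos(a))-.124,4),"F",s["contact_force"].round(1),round(s["width"],4))
    if h: break
```

```text
touch True 0.10944796604740224 expected 0.1095
slide True
0.011 False y 0.0109 F [-1.1  1.9  1.7] 0.0094
0.01 False y 0.01 F [-2.5  3.   2.8] 0.0099
0.009 False y 0.0088 F [-2.9  2.1 -0.1] 0.0101
0.008 False y 0.0078 F [-3.5  0.8 -0.6] 0.0098
0.007 False y 0.0068 F [-3.3  0.9 -0. ] 0.0098
0.006 False y 0.0057 F [-2.9  0.4 -0.2] 0.0101
0.005 False y 0.0047 F [-2.4  0.3 -0.8] 0.0101
0.004 False y 0.0038 F [-3.1 -1.6 -1. ] 0.0098
0.003 False y 0.0029 F [-1.9 -0.7 -0.6] 0.01
0.002 False y 0.002 F [-1.1  0.4 -0.6] 0.0097
0.001 False y 0.001 F [-1.8  0.8 -0.8] 0.0096
0.0 False y 0.0002 F [-0.3  2.3 -0.9] 0.0098
-0.001 False y -0.0001 F [ 0.8  8.9 -0.4] 0.0093
-0.002 False y -0.0005 F [ 0.3 13.3 -1.2] 0.0098
-0.003 False y -0.0011 F [ 1.1 15.1 -0.5] 0.0095
```

The touch height was 109.4 mm against 109.5 expected. The force peaked early at the throat, then fell, and a hard stop came at offset 0, which looks like the clip snapped on and seated. Next I'll let go and look.

Run:
```python
from h import *
import pickle
Q=cw(0,.124); z=sense()["eef_pos"][2]; env.line_to([Q[0],Q[1],z],.02)
eoat.command_gripper(.03); env.line_to([Q[0],Q[1],.17],.1)
env.move_to([.57,.22,.21],R(0)); c=cam("wrist"); pickle.dump(c,open("c6.pkl","wb"))
u,v=pix(c,cw(0,.11,.08)); u0,v0=int(u)-60,int(v)-50
cv2.imwrite("pics/seat.png",cv2.resize(c["image"][v0:v0+90,u0:u0+120,::-1],(720,540),interpolation=cv2.INTER_CUBIC))
p=cloud(c); fe=cw(0,.124); near=np.hypot(p[...,0]-fe[0],p[...,1]-fe[1])<.04
m=near&(p[...,2]>.104)&(p[...,2]<.118); q=p[m]; r=cv2.minAreaRect(q[:,:2].astype(np.float32)); print("fin",m.sum(),r,"z",q[:,2].mean(),np.percentile(q[:,2],95),"expected",fe[:2],YAW+90)
print(wings(.9),sense()["t"])
s=cam("scene")
u,v=pix(s,cw(0,.1,.08)); u0,v0=int(u)-60,int(v)-45
cv2.imwrite("pics/sc2.png",cv2.resize(s["image"][v0:v0+90,u0:u0+120,::-1],(720,540),interpolation=cv2.INTER_CUBIC))
```

```text
fin 233 ((0.5693655014038086, 0.21239881217479706), (0.024337373673915863, 0.00994730181992054), 81.60523986816406) z 0.11054505703430355 0.11213118140186676 expected [0.56885601 0.21249491] 82.7
{0: (2.606, 292, 0.039, [-0.0009, 0.0001]), 1: (2.604, 245, 0.04, [-0.0005, 0.0003]), 2: (2.602, 202, 0.039, [0.0002, 0.0007]), 3: (2.599, 381, 0.04, [-0.0005, 0.0005])} 95.9833
```

View pics/seat.png

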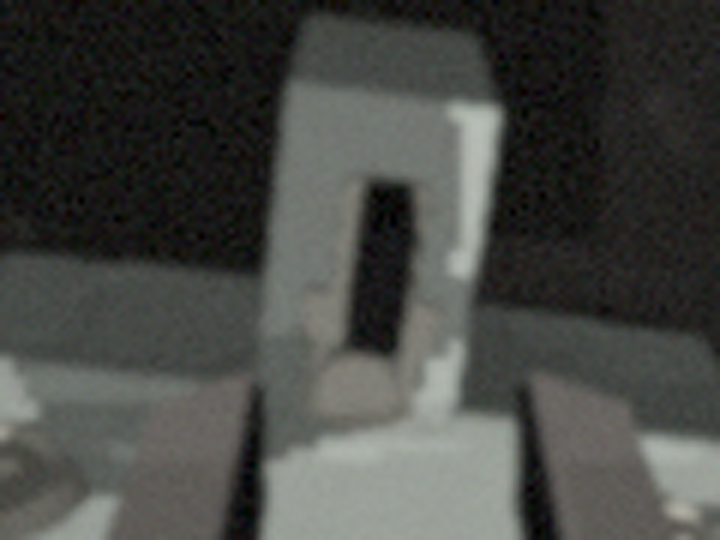

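View pics/sc2.png

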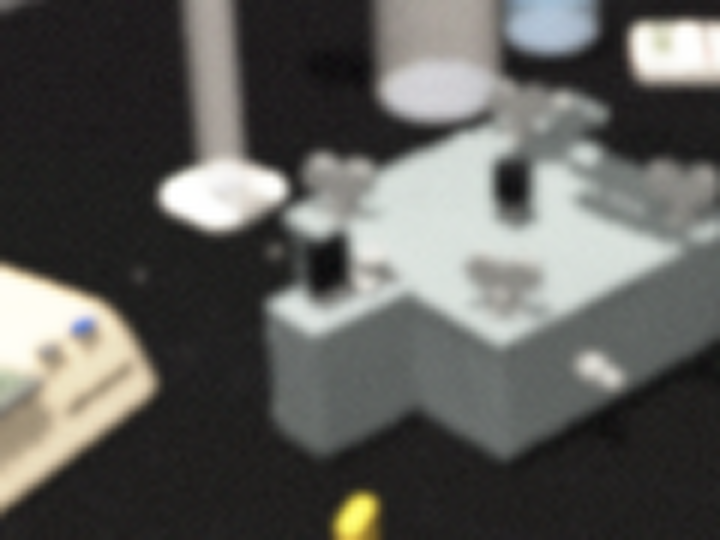

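The fin is within 0.6 mm of where a seated clip puts it, and its top is level at about 111.5 mm. The clip body lies under the stud head, seen at (357,385). The scene crop shows the cover shut and the clip flat on the ledge, and the arm is clear. I'm handing in.

Run:
```python
from h import *
s=sense(); print(s["eef_pos"],s["contact_force"].round(1),s["t"]); print(workorder.sign_off())
```

```text
[0.55007888 0.00129765 0.26943715] [0.2 0.4 0.5] 96.0333
the job is handed in; nothing more can be done
None
```

The job is done and handed in at 96 s, inside the 210 s limit; no verdict is reported.

**What I did:**
- **Vial:** I found only one on the bench and stood it in the middle of the well.
- **Cover:** I swung it shut by its knob.
- **Screws:** I tightened them in the order 0, 2, 1, 3, first to about 1.3–1.4 rad and then to the stop.
- **Clip:** I slid the steel clip along the ledge and pressed it onto the stud.

**Last checks:**
- **Screws:** they read 2.60–2.61 rad from the depth images.
- **Cover:** the wing centres were within about 1 mm of their closed positions.
- **Clip:** its fin was within about 0.6 mm and 1° of where a seated clip puts it, and its top at about 111–112 mm is right for lying on the ledge.
- **Robot:** the arm was clear of everything, with force readings near zero.

**What went wrong:** I first placed the screws at ±70 mm, from the holes in the chamber rim, but they are at ±64 mm. Turning screws 0 and 2 off-axis dragged the cover open by about 0.055 rad. That is above the 0.05 rad "closed" limit but below the 0.12 rad failure limit. I pushed the cover shut again and used the corrected positions for every later turn.

**Not rechecked:** I didn't look at the vial after the cover closed. I also didn't measure the timer, stopper and dish again, but no move was made near them.

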